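Clamp the salve tin under the toggle clamp

TASK

The warm salve in the tin on the plywood jig must set with its lid held down. With the fingertips, push that tin along the plywood until it is fully home in the wooden V-stop; then push the red handle of the toggle clamp over and down until it snaps past centre and locks the rubber foot on the lid. Only push: do not lift or tip the tin, leave the spare tin, the vial, the marker and the matchbox where they are, and finish clear of everything.

Things in the scene. Friction and masses are not known exactly. Their poses are not given: they have to be found in the camera images.
- jig: fixed clamping jig: plywood plate 325 x 130 x 12 mm with a steel toggle clamp and a wooden V-stop. Origin: on the table under the arm's pivot. x runs along the plate from the clamp to the free end, where the tin stands (plate x = -85 to +240 mm); z up; the clamp moves in the plane y = 0. Open, the arm stands over x = -15 to 70 mm, 200 mm high; from x = 90 mm on nothing is above the plate
- nest (a point): middle of the tin when fully home, touching both strips of the V-stop (jig x = 105 mm, 26 mm above the table, under the foot of the closed clamp). The strips are 24 mm high, open towards the jig's +x at 90 degrees and lie between jig x = 55 and 110 mm
- tin_mid (a point): middle of the loose aluminium salve tin standing on the plywood (diameter 59 mm, 28 mm high, about 100 g; its underside is 12 mm above the table, this point 26 mm). It slides freely on the plate and starts 55 to 92 mm from the nest, towards the free end
- clamp_handle (a joint): angle of the red handle: 0 to 0.1 at the start (open, standing up, arm raised); grows as it is thrown over, away from the tin (to the jig's -x) and down; links in line (centre) at 1.10, stop at 1.20 (locked, nearly level). Before the foot meets the lid it moves with under 2 N; from 0.9 to centre the foot's spring resists with up to about 6 N at the grip; past centre it snaps to the stop and stays
- handle_pivot (a point): axis of the handle (along the jig's y): jig x = -40 mm, 26 mm above the table
- grip_mark (a point): centre of the red grip's pushing face (faces the tin when open, up when locked), 23 mm from the grip's end; grip 98 mm long, 27 wide (jig y), 17 thick. It is 127 mm from the pivot axis; the line from the pivot to it stands 97 degrees from jig x (turning up through z) at handle 0, 165 degrees at 1.20 (there 58 mm above the table). The face's normal stands at 26 degrees at 0, 95 degrees at 1.20
- spare_tin: second salve tin of the same kind, standing on the table beyond the jig; origin at the centre of its underside; to be left alone
- vial: sample vial with red cap, 26 mm diameter, 67 mm high, on the table beyond the jig; origin at the centre of its underside; to be left alone
- pen: black and white marker, 132 mm long, 15 mm thick, lying on the table on the robot's side of the jig; origin at its middle, underside; to be left alone
- matches: matchbox 36 x 53 x 15 mm on the table on the robot's side of the jig; origin at the centre of its underside; to be left alone
- clamp_foot: black rubber foot, 25 mm across, on a spring spindle under the tip of the clamp's arm; it comes down on the lid's middle and presses it with about 13 N when the clamp is locked (origin: on the arm's pivot, 72 mm above the table)
- tin: the same tin; origin at the centre of its underside
Things that resemble listed ones, but are neither listed nor needed, are in the scene too. Leave any purple look-alike of the tin alone.

How it is judged:
On the way, in this order (a step that is already met when the one before it is completed fails the run):
1. the tin is fully home in the V-stop (its middle within 5 mm of the nest) while the clamp is still open (horizontal distance between tin_mid and nest below 0.005 m and value of joint clamp_handle below 0.5 rad), for 0.2 s.
2. the handle has snapped past centre and the clamp holds the tin down (value of joint clamp_handle above 1.15 rad and contact force between clamp_foot and tin above 8 N), for 0.2 s.
At the end, for the whole second after the job is handed in: the handle is locked past centre (above 1.15), the rubber foot presses the tin with more than 8 N, and the tin stands flat with its middle within 5 mm of the nest (all of step 2 and horizontal distance between tin_mid and nest below 0.005 m and angle between tin_mid's own z axis and vertical below 0.06 rad); the robot touches nothing.
It fails at once if the tin is lifted (over 6 mm) or tipped (over 0.25 rad) (height (world z) of tin_mid above 0.032 m or angle between tin_mid's own z axis and vertical above 0.25 rad).
It fails at once if the spare tin, the vial, the marker or the matchbox is moved by more than 15 mm (distance of any of spare_tin, vial, pen, matches from where it was at the start of the episode above 0.015 m).
It also fails if it takes over 48 s, if anything falls off the work surface, if the arm or the gripper's body presses on something with over 40 N, if the wrist force passes 120 N, or if a joint passes its speed limit or range.

ROBOT

A 7-joint arm with a two-finger parallel gripper is mounted at the origin on a cart in front of the work surface, level with it; the furniture and walls round the work are solid. World frame = base frame: x ahead of the robot, y to its left, z up, the work surface at z = 0. Lengths are in m, angles in rad, forces in N, time in s.
With the tool pointing down it reaches from about 0.4 to 0.875 m from the base axis. Payload 19.3 kg.
Tool frame: the origin (TCP) lies on the centre line of the jaws, within the pads' length; the fingertips stand 17 mm ahead of it and the grasp point (between the pads) lies 2 mm behind it; x points along the fingers, z is the direction in which the jaws open and shut, and the axes are right-handed (so a half turn about x gives the same grasp; the last joint's range is limited). The gripper opens to 85 mm and grips with 20 to 120 N. Pads are 22 mm wide; open, the fingers measure 114 mm over their backs; the gripper's body (76 mm by 85 mm) begins 54 mm behind the grasp point. The pads swing forward as they close: fully open they stand 13 mm farther back than shut.
Start: joints at [1.144, 0.521, -0.036, 1.599, 0.021, 1.021, -0.113], TCP at [0.218, -0.586, 0.248] pointing down, gripper open.
Joint ranges: [-2.91, 2.91], [-0.3, 2.13], [-1.5, 1.42], [0.17, 2.43], [-1.26, 4.41], [0.16, 1.93], [-2.52, 2.52]. Speed limits (rad/s): [1.89, 1.89, 2.39, 2.39, 3.01, 3.01, 3.01].

INTERFACE

Orientations are given as a 3x3 rotation matrix whose columns are the frame's x, y, z axes.
In Python, from bench import arm gives the robot as it stands.
- The arm moves only by the tool send_rows, never from a script. Its arguments are lists of equal length, an entry for each row: "dp": the shift along the tool's x, y, z in m, a list of three; "turn": the turn about the tool's x in degrees; "grip": the opening, from 0 (shut) to 1 (fully open). In form: {"dp": [[dx, dy, dz], ...], "turn": [turn, ...], "grip": [grip, ...]}. A call has 1 to 8 rows; each row is the pose to reach, as a shift and turn from the pose commanded when the call began, along the tool's axes at that moment; what a row does not reach only later rows make up. A row lasts 1/10 s, in which the tool goes at most 50 mm and 8.59 degrees, less where a joint would pass 70% of its speed; a pose out of reach is approached as far as the arm can. A call with a gripper value outside its range is refused whole. The fingers move at their own pace and stop on an object; "newtons" is the grip in N (left out, the last holds). Time passes only in rows, so rows that repeat a pose let the fingers close. It gives the time, the measured TCP pose, the force and the opening at its end, in the units of the state.
- arm.get_obs(): the state, without advancing time (a new reading comes with each control period).
- arm.capture(name): name is "side" or "top" or "wrist"; returns the picture (384x512x3 uint8, red, green, blue); there is no depth.
- arm.calibration(name): a dict with "K" (3x3 intrinsics, pixels), "cam_to_world" (4x4, takes a point from camera to world coordinates); the wrist camera has in their place "mount" (4x4, takes a point from camera to tool coordinates, whose origin is the TCP and whose axes are the tool frame's). Camera axes: x right, y up, looking along -z (the intrinsics and any distortion apply to the point x, -y, -z); pixel columns grow to the right and rows downward; lengths in m; the calibration is good to about 2 mm. A picture is of the moment at which its call begins: read the wrist's pose just before it. calibration takes no time and is no camera call.
- arm.finish_job(): hands the job in, once; it reports no verdict.
The state is a dict: "t": time; "qpos": joint angles; "qvel": joint speeds; "effort": joint torques, N m; "tcp_pos": TCP position; "ee_rot": TCP orientation; "force": force on the tool from outside, world axes, zero at the start; "moment": the same for the moment, N m; "gripper_width": finger opening in m.
Only numpy, scipy, OpenCV 4.12 (cv2) and the standard library are available. Lean on these libraries where they do the work, as an engineer would, in place of code of your own. Each camera call takes 0.05 s, during which the arm holds its last target. There are 200 camera calls.

## Working session

There is one attempt and no reset: what is moved stays moved. The work goes in short steps, Python scripts to look and compute and a tool call to move; the robot and the scene stay as the last step left them, time stands still between calls to the robot, and variables do not carry over. Pictures are saved under pics/ and viewed, about 8 in all and at most 12, crops included, and the job is handed in when it is done.

Besides the shell and the picture viewer there is one more tool, called as name(argument=value, ...), one argument or row to a line, values as JSON. send_rows: Moves the arm, as the interface text tells. Its arguments: {"type":"object","properties":{"dp":{"type":"array"},"turn":{"type":"array"},"grip":{"type":"array"},"newtons":{"type":"number"}},"required":["dp","turn","grip"]}

```bash
mkdir -p pics; cat > h.py <<'E'
import numpy as np, cv2
from bench import arm
def snap(n,f):
    im=arm.capture(n); cv2.imwrite(f'pics/{f}.png',cv2.cvtColor(im,cv2.COLOR_RGB2BGR)); return im
def ray(n,u,v):
    c=arm.calibration(n);K=np.array(c['K']);T=np.array(c['cam_to_world'])
    d=np.linalg.inv(K)@[u,v,1];d=np.array([d[0],-d[1],-d[2]])
    return T[:3,3],T[:3,:3]@d
def at(n,u,v,z):
    o,d=ray(n,u,v);return o+d*(z-o[2])/d[2]
def px(n,P):
    c=arm.calibration(n);K=np.array(c['K']);T=np.array(c['cam_to_world'])
    q=np.linalg.inv(T)@np.append(P,1);q=K@[q[0],-q[1],-q[2]];return q[:2]/q[2]
E
python3 - <<'E'
from h import *
o=arm.get_obs();print(o['tcp_pos'],o['ee_rot'],o['force'],o['gripper_width'])
for n in('top','side'):
    snap(n,n+'0');c=arm.calibration(n);print(c)
a=cv2.imread('pics/top0.png');b=cv2.imread('pics/side0.png')
cv2.imwrite('pics/topb.png',cv2.resize(a,(800,600)));cv2.imwrite('pics/sideb.png',cv2.resize(b,(800,600)))
E
```

```text
[ 0.21814607 -0.585356    0.24773776] [[-4.60459879e-04  9.37015170e-01  3.49288360e-01]
 [ 1.01677004e-03  3.49288656e-01 -9.37014622e-01]
 [-9.99999377e-01 -7.63116989e-05 -1.11356236e-03]] [0.43733327 0.21800491 0.40933729] 0.085110617994646
{'K': array([[447.42773298,   0.        , 254.60866075],
       [  0.        , 447.42773298, 188.70133611],
       [  0.        ,   0.        ,   1.        ]]), 'cam_to_world': array([[-0.01937867,  0.98674504, -0.16111704,  0.35209641],
       [-0.99981121, -0.018897  ,  0.00452153,  0.12819023],
       [ 0.00141697,  0.16117425,  0.98692495,  1.15466099],
       [ 0.        ,  0.        ,  0.        ,  1.        ]])}
{'K': array([[434.13905936,   0.        , 249.27600217],
       [  0.        , 434.13905936, 198.85055953],
       [  0.        ,   0.        ,   1.        ]]), 'cam_to_world': array([[ 0.99113048,  0.07535362, -0.10946328,  0.41144775],
       [-0.13017582,  0.38481489, -0.91376789, -0.77250847],
       [-0.02673262,  0.91991268,  0.39121098,  0.4891417 ],
       [ 0.        ,  0.        ,  0.        ,  1.        ]])}
```

View pics/topb.png

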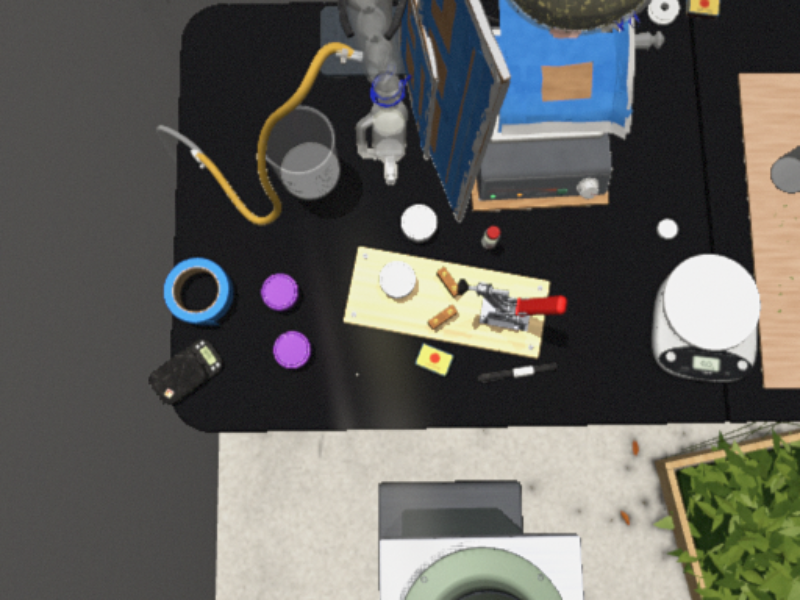

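View pics/sideb.png

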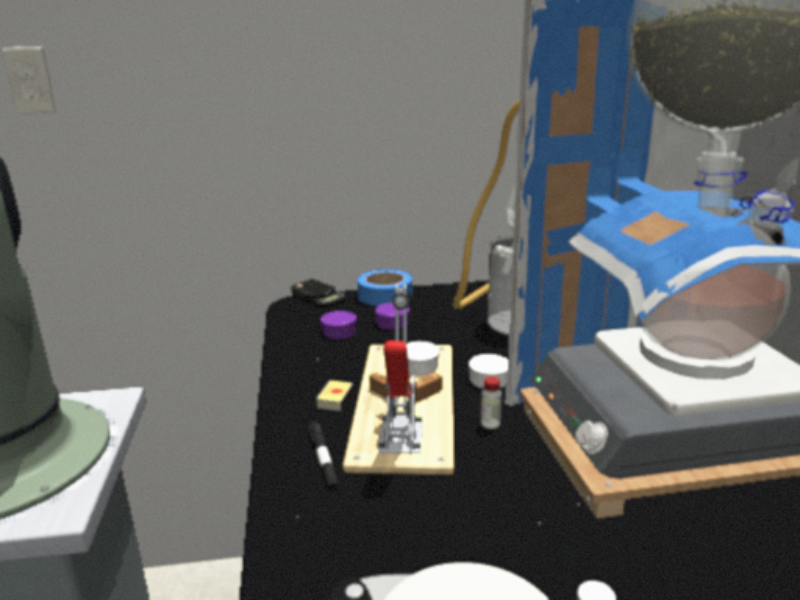

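The top view shows these tin candidates (800-px scale):
- White tin on the plywood at (397,279). This is my choice, because it is the one standing on the jig.
- White spare tin at (419,222), off the jig.
- Purple look-alikes at (280,292) and (292,350).

The red handle is at (540,305) and the V-stop strips are at (448,281) and (443,318). Next I'll check with one close crop.

```bash
python3 - <<'E'
import cv2
a=cv2.imread('pics/top0.png')[145:245,210:370]
cv2.imwrite('pics/crop.png',cv2.resize(a,None,fx=5,fy=5,interpolation=cv2.INTER_CUBIC))
E
```

```text
(no output)
```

View pics/crop.png

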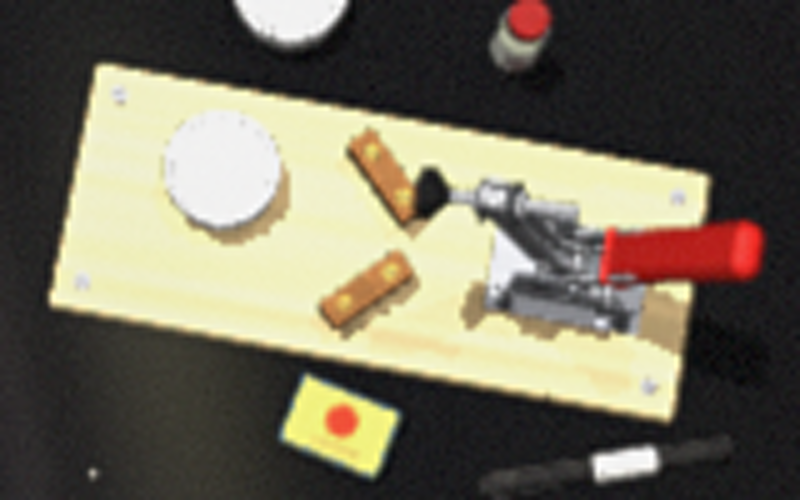

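```bash
cat >> h.py <<'E'
C=lambda u,v:(210+(u-2)/5,145+(v-2)/5)
img=[(98,65),(710,175),(672,420),(50,305)]
J=np.array([[.24,-.065],[-.085,-.065],[-.085,.065],[.24,.065]])
W=np.array([at('top',*C(*p),.012)[:2] for p in img])
mj,mw=J.mean(0),W.mean(0)
U,S,Vt=np.linalg.svd((J-mj).T@(W-mw)); R=Vt.T@U.T; t=mw-R@mj
def j2w(x,y,z=0): return np.append(R@[x,y]+t,z)
def w2j(p): return R.T@(np.array(p[:2])-t)
E
python3 - <<'E'
from h import *
print('R',R,'t',t,'res mm',1e3*(J@R.T+t-W))
tin=at('top',*C(223,168),.040);print('tin',tin,w2j(tin))
print('nest',j2w(.105,0,.026))
for n,p in dict(spare=(292,-12),vial=(528,18),matches=(341,424),pen=(605,463)).items():
  q=at('top',*C(*p),.067 if n=='vial' else .015);print(n,q,w2j(q))
for th in (97,130,165):
  a=np.radians(th);g=j2w(-.04+.127*np.cos(a),0,.026+.127*np.sin(a));print('grip',th,g,px('top',g)*1,px('side',g)*800/512)
print('pivot',j2w(-.04,0,.026))
E
```

```text
R [[ 0.2008275  -0.97962662]
 [ 0.97962662  0.2008275 ]] t [ 0.51134092 -0.03361203] res mm [[ 0.84390762  0.60085115]
 [ 0.1860326  -0.57344491]
 [-0.55516577 -0.76171781]
 [-0.47477446  0.73431156]]
tin [0.561044   0.12359633 0.04      ] [ 0.16398724 -0.01711871]
nest [0.5324278  0.06924877 0.026     ]
spare [0.66116088 0.08541825 0.015     ] [ 0.1466932  -0.12286307]
vial [ 0.62935678 -0.03026713  0.067     ] [ 0.02697758 -0.11493973]
matches [0.43215832 0.06602974 0.015     ] [0.08170968 0.09758019]
pen [ 0.40982896 -0.06734004  0.015     ] [-0.05342726  0.0926703 ]
grip 97 [ 0.50019953 -0.08795917  0.15205336] [348.04222998 193.71665359] [396.44785412 346.05716338]
grip 130 [ 0.48691346 -0.15276796  0.12328764] [373.60600646 200.69064731] [393.18125323 398.02142346]
grip 165 [ 0.47867179 -0.19297042  0.05887002] [383.20078172 207.2125531 ] [392.07943475 472.03664474]
pivot [ 0.50330782 -0.07279709  0.026     ]
```

The crop confirms the choice. The white tin on the plywood is at crop (223,168), which is jig (164,−17) mm, so 61 mm from the nest as the description says. The jig fit residual is under 1 mm. I'll push along tool −y using the two half-open fingers as a cradle.

```bash
cat >> h.py <<'E'
def go(xj,yj,z,yaw=True):
    o=arm.get_obs();E=np.array(o['ee_rot']);P=np.array(o['tcp_pos'])
    d=j2w(xj,yj,z)-P; zt=E[:,2]; a=np.arctan2(zt[1],zt[0]); b=np.arctan2(-R[1,1],-R[0,1])
    print('t',o['t'],'jig',w2j(P),P[2],'F',o['force'],'w',o['gripper_width'],'dp',E.T@d,'turn',-np.degrees(b-a))
E
python3 - <<'E'
from h import *
go(.215,-.017,.30)
print(arm.calibration('wrist'))
E
```

```text
t 0.1 jig [-0.59939716  0.17638434] 0.2478054219572684 F [-0.44530901 -0.07479206  0.91243278] w 0.08516377079461222 dp [-0.05163471  0.59582174 -0.58795818] turn -57.97458469437187
{'K': array([[341.09243583,   0.        , 249.34520138],
       [  0.        , 341.09243583, 195.83785129],
       [  0.        ,   0.        ,   1.        ]]), 'mount': array([[-1.85195880e-04,  3.10073907e-01, -9.50712437e-01,
        -1.24602363e-01],
       [-1.02922566e-03,  9.50711891e-01,  3.10073930e-01,
         8.00852355e-02],
       [ 9.99999453e-01,  1.03592205e-03,  1.43068096e-04,
         3.82027781e-04],
       [ 0.00000000e+00,  0.00000000e+00,  0.00000000e+00,
         1.00000000e+00]])}
```

send_rows(
  dp=[
    [-0.05,0.02,-0.02],
    [-0.05,0.05,-0.05],
    [-0.05,0.085,-0.085],
    [-0.05,0.12,-0.12],
    [-0.05,0.155,-0.155],
    [-0.05,0.19,-0.19],
    [-0.05,0.225,-0.225],
    [-0.05,0.26,-0.26],
  ],
  turn=[-4,-8,-12,-16,-20,-24,-28,-32],
  grip=[0.47,0.47,0.47,0.47,0.47,0.47,0.47,0.47],
)

```text
t: 0.9
tcp_pos: [0.3714, -0.2493, 0.2983]
ee_rot: [[0.0, 0.607, 0.794], [-0.0, 0.794, -0.607], [-1.0, -0.0, 0.0]]
force: [1.3, -0.4, -0.6]
gripper_width: 0.04
```

```bash
python3 -c "
from h import *
go(.215,-.017,.30)"
```

```text
t 0.9 jig [-0.2394067   0.09379006] 0.29833784578095224 F [ 1.32629722 -0.43031604 -0.62015399] w 0.040017012874803644 dp [-0.00176886  0.45729662 -0.09818003] turn -25.819387343628026
```

send_rows(
  dp=[
    [0,0.04,-0.01],
    [0,0.085,-0.02],
    [0,0.13,-0.03],
    [0,0.175,-0.04],
    [0,0.22,-0.05],
    [0,0.265,-0.06],
    [0,0.31,-0.07],
    [0,0.345,-0.075],
  ],
  turn=[-4,-8,-12,-16,-20,-23,-25.8,-25.8],
  grip=[0.47,0.47,0.47,0.47,0.47,0.47,0.47,0.47],
)

```text
t: 1.7
tcp_pos: [0.5224, 0.0708, 0.2982]
ee_rot: [[-0.0, 0.2, 0.98], [0.001, 0.98, -0.2], [-1.0, 0.001, -0.0]]
force: [0.1, -0.3, -0.4]
gripper_width: 0.0398
```

```bash
python3 -c "
from h import *
go(.218,-.017,.10)"
```

```text
t 1.7 jig [0.10445734 0.010167  ] 0.2981946516098618 F [ 0.08268994 -0.33070026 -0.40342647] w 0.03982489163128981 dp [0.19825117 0.11342164 0.02725998] turn 0.021040930153569688
```

send_rows(
  dp=[
    [0,0.04,0.01],
    [0,0.08,0.02],
    [0,0.113,0.027],
    [0.05,0.113,0.027],
    [0.1,0.113,0.027],
    [0.15,0.113,0.027],
    [0.18,0.113,0.027],
    [0.198,0.113,0.027],
  ],
  turn=[0,0,0,0,0,0,0,0],
  grip=[0.47,0.47,0.47,0.47,0.47,0.47,0.47,0.47],
)

```text
t: 2.5
tcp_pos: [0.57, 0.1727, 0.0972]
ee_rot: [[-0.004, 0.203, 0.979], [-0.001, 0.979, -0.203], [-1.0, -0.002, -0.003]]
force: [0.6, -0.5, 1.0]
gripper_width: 0.0403
```

```bash
python3 -c "
from h import *
go(.218,-.017,.045)
snap('wrist','w1')"
```

```text
t 2.5 jig [ 0.21387911 -0.01607538] 0.09720646506052912 F [ 0.55115967 -0.45728873  1.00248086] w 0.04026455376120666 dp [0.05219599 0.00421314 0.00108633] turn -0.14988278983832648
```

View pics/w1.png

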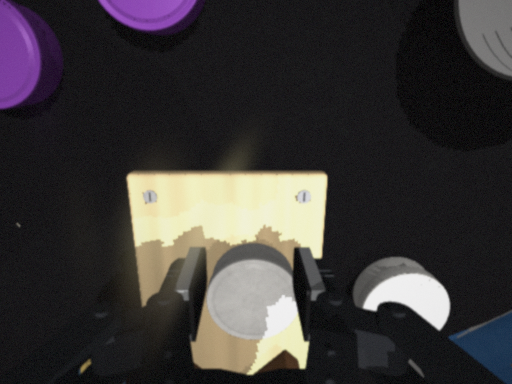

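The wrist view shows the tin's lid centred near (252,298), lined up with the finger pair. The plate's free end is at row 172 and the spare tin is at (405,295). I'll turn these pixels into positions as a check.

```bash
cat >> h.py <<'E'
def wat(u,v,z,o=None):
    o=o or arm.get_obs();c=arm.calibration('wrist');M=np.array(c['mount']);E=np.array(o['ee_rot']);P=np.array(o['tcp_pos'])
    d=np.linalg.inv(np.array(c['K']))@[u,v,1];d=E@M[:3,:3]@[d[0],-d[1],-d[2]];s=P+E@M[:3,3]
    return s+d*(z-s[2])/d[2]
E
python3 -c "
from h import *
print(w2j(wat(252,294,.04)),[w2j(wat(u,294,.04)) for u in(209,295)],[w2j(wat(252,v,.04)) for v in(251,338)])
print('end',[w2j(wat(u,172,.012)) for u in (128,327)])"
```

```text
[ 0.17068976 -0.01731668] [array([0.1706999 , 0.00908481]), array([ 0.17067965, -0.04368027])] [array([ 0.20002637, -0.01735451]), array([ 0.13775058, -0.0172742 ])]
end [array([0.24082062, 0.06046657]), array([ 0.24051062, -0.06448124])]
```

send_rows(
  dp=[
    [0,0.005,0.001],
    [0.02,0.005,0.001],
    [0.035,0.005,0.001],
    [0.045,0.005,0.001],
    [0.052,0.005,0.001],
    [0.052,0.005,0.001],
  ],
  turn=[0,0,0,0,0,0],
  grip=[0.47,0.47,0.47,0.47,0.47,0.47],
)

```text
t: 3.15
tcp_pos: [0.5732, 0.1778, 0.0478]
ee_rot: [[-0.001, 0.204, 0.979], [-0.0, 0.979, -0.204], [-1.0, -0.0, -0.001]]
force: [0.5, -0.5, -0.3]
gripper_width: 0.04
```

```bash
python3 -c "
from h import *
go(.138,0,.040)
a=snap('side','s1')
b=a[190:320,200:330,::-1]
cv2.imwrite('pics/s1c.png',cv2.resize(b,None,fx=4.5,fy=4.5,interpolation=cv2.INTER_CUBIC))"
```

```text
t 3.15 jig [ 0.21951152 -0.01813701] 0.04781853940402937 F [ 0.53957378 -0.48127812 -0.26652024] w 0.03998266870006258 dp [ 0.00786348 -0.0815627  -0.01788577] turn -0.17269609017272886
```

View pics/s1c.png

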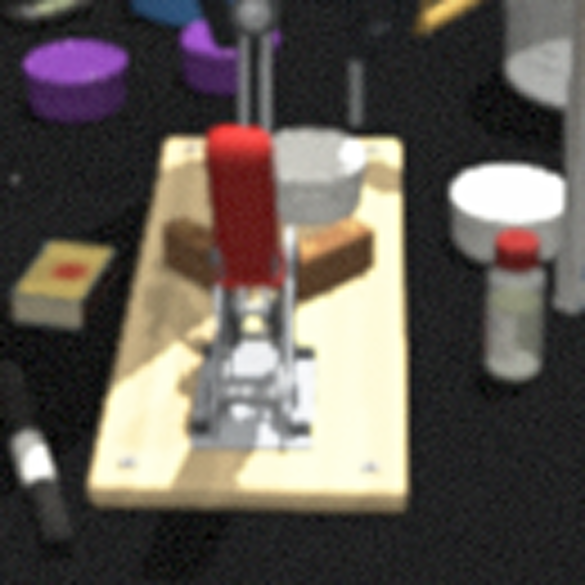

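The far fingertip shows at crop (357,122), behind the tin at (318,170). I'll work out its height from that.

```bash
python3 -c "
from h import *
for x in(.209,.219):
  for z in (.015,.025,.035,.045): print(x,z,(px('side',j2w(x,-.045,z))-[200,190])*4.5)"
```

```text
0.209 0.015 [360.56570279 155.04952497]
0.209 0.025 [360.585437   138.45683807]
0.209 0.035 [360.60531798 121.74074687]
0.209 0.045 [360.62534736 104.89986955]
0.219 0.015 [360.68177413 146.89529834]
0.219 0.025 [360.70176474 130.41553577]
0.219 0.035 [360.72190274 113.81426801]
0.219 0.045 [360.74218976  97.09014629]
```

send_rows(
  dp=[
    [0.008,0,0],
    [0.013,0,0],
    [0.013,-0.008,0],
    [0.013,-0.016,0],
    [0.013,-0.022,-0.001],
    [0.013,-0.028,-0.003],
    [0.013,-0.034,-0.005],
    [0.013,-0.04,-0.007],
  ],
  turn=[0,0,0,0,0,0,0,0],
  grip=[0.47,0.47,0.47,0.47,0.47,0.47,0.47,0.47],
)

```text
t: 4.0
tcp_pos: [0.5582, 0.1397, 0.0354]
ee_rot: [[0.0, 0.204, 0.979], [0.0, 0.979, -0.204], [-1.0, 0.0, 0.0]]
force: [0.0, 1.9, -0.3]
gripper_width: 0.0403
```

```bash
python3 -c "
from h import *
go(.138,0,.035)"
```

```text
t 4.0 jig [ 0.17915178 -0.01105985] 0.03542802113585688 F [ 0.03842901  1.94102891 -0.32124326] w 0.04025400501944604 dp [ 0.00042018 -0.04118532 -0.01093459] turn -0.17439874411665962
```

send_rows(
  dp=[
    [0,-0.006,-0.0015],
    [0,-0.012,-0.003],
    [0,-0.018,-0.005],
    [0,-0.024,-0.0065],
    [0,-0.029,-0.008],
    [0,-0.033,-0.009],
    [0,-0.036,-0.01],
    [0,-0.036,-0.01],
  ],
  turn=[0,0,0,0,0,0,0,0],
  grip=[0.47,0.47,0.47,0.47,0.47,0.47,0.47,0.47],
)

```text
t: 4.8
tcp_pos: [0.5411, 0.1065, 0.0353]
ee_rot: [[-0.0, 0.204, 0.979], [-0.0, 0.979, -0.204], [-1.0, -0.0, -0.0]]
force: [0.2, -0.7, -0.8]
gripper_width: 0.04
```

```bash
python3 -c "
from h import *
go(.138,0,.035)"
```

```text
t 4.8 jig [ 0.14318991 -0.00104072] 0.03529221879367281 F [ 0.19421472 -0.70191445 -0.75019705] w 0.040046292407003865 dp [ 0.00029377 -0.00519327 -0.00102336] turn -0.19116248104793016
```

send_rows(
  dp=[
    [0,-0.002,-0.0005],
    [0,-0.004,-0.001],
    [0,-0.005,-0.001],
    [0,-0.005,-0.001],
  ],
  turn=[0,0,0,0],
  grip=[0.47,0.47,0.47,0.47],
)

```text
t: 5.2
tcp_pos: [0.5392, 0.102, 0.0353]
ee_rot: [[-0.0, 0.204, 0.979], [-0.0, 0.979, -0.204], [-1.0, -0.0, -0.0]]
force: [-0.3, -0.2, -0.0]
gripper_width: 0.0403
```

send_rows(
  dp=[
    [0,-0.001,0],
    [0,-0.002,0],
    [0,-0.003,0],
    [0,-0.003,0],
  ],
  turn=[0,0,0,0],
  grip=[0.47,0.47,0.47,0.47],
)

```text
t: 5.6
tcp_pos: [0.5393, 0.1002, 0.0356]
ee_rot: [[0.002, 0.203, 0.979], [0.002, 0.979, -0.203], [-1.0, 0.002, 0.001]]
force: [2.5, 5.8, -1.2]
gripper_width: 0.0402
```

```bash
python3 -c "
from h import *
go(.138,0,.035)
a=snap('wrist','w2');b=snap('top','t2')
b=cv2.resize(b[150:235,230:330],None,fx=5,fy=5,interpolation=cv2.INTER_CUBIC)
a=cv2.resize(a,(512,384))
cv2.imwrite('pics/w2t2.png',np.vstack([np.hstack([a[:,130:400],np.zeros((384,230,3),np.uint8)])[:190*2],b[:,:]])[:,:,::-1][:800])" ; python3 -c "
import cv2;i=cv2.imread('pics/w2t2.png');print(i.shape)
import numpy as np
a=i[:380,:270];b=i[380:];h=np.zeros((600,800,3),np.uint8);h[:380,:270]=a;h[:425,280:780]=b[:425];cv2.imwrite('pics/w2t2.png',h[:430])"
```

```text
t 5.6 jig [ 0.13668679 -0.00052749] 0.03558328113402425 F [ 2.54061393  5.81259727 -1.16263005] w 0.04023376989687679 dp [ 0.00058511  0.00131077 -0.00053151] turn -0.145908737299008
(800, 500, 3)Traceback (most recent call last):
  File "<string>", line 4, in <module>
    a=i[:380,:270];b=i[380:];h=np.zeros((600,800,3),np.uint8);h[:380,:270]=a;h[:425,280:780]=b[:425];cv2.imwrite('pics/w2t2.png',h[:430])
                                                                             ~^^^^^^^^^^^^^^
ValueError: could not broadcast input array from shape (420,500,3) into shape (425,500,3)
```

View pics/w2t2.png

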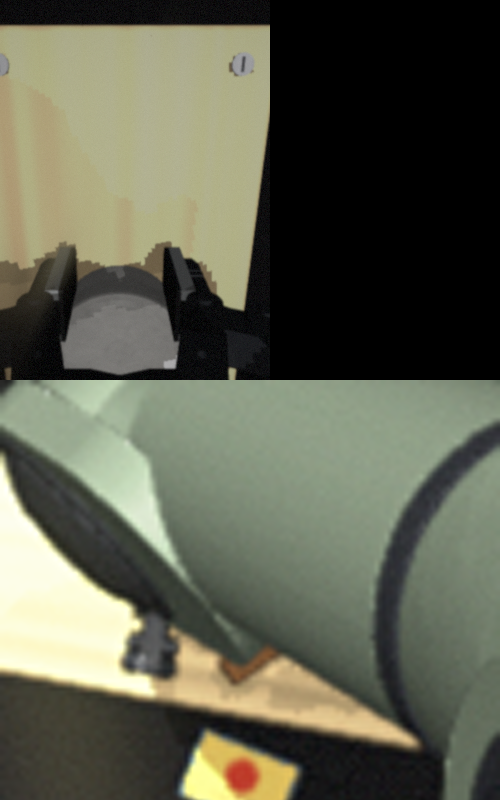

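The force rose to about 6 N with the TCP at jig x = 136.7 mm, against 137.7 expected with the tin at the nest. The tin is therefore seated on both strips. In the top crop the arm hides the tin, and the wrist view shows it centred in the cradle. Next I back off and lift.

send_rows(
  dp=[
    [0,0.01,0],
    [0,0.025,0],
    [0,0.04,0],
    [-0.04,0.04,0],
    [-0.09,0.04,0],
    [-0.14,0.04,0],
    [-0.19,0.04,0],
    [-0.24,0.04,0],
  ],
  turn=[0,0,0,0,0,0,0,0],
  grip=[0.47,0.47,0.47,0.47,0.47,0.3,0,0],
)

```text
t: 6.5
tcp_pos: [0.5463, 0.1398, 0.2776]
ee_rot: [[-0.0, 0.202, 0.979], [0.001, 0.979, -0.202], [-1.0, 0.001, -0.0]]
force: [1.4, -0.1, -0.4]
gripper_width: 0.0001
```

```bash
python3 -c "
from h import *
go(-.038,0,.27)
a=snap('side','s2')[190:320,200:330,::-1];w=snap('wrist','w3')[:,:,::-1]
h=np.zeros((390,800,3),np.uint8);h[:,:390]=cv2.resize(a,(390,390),interpolation=cv2.INTER_CUBIC);h[:300,400:]=cv2.resize(w,(400,300));cv2.imwrite('pics/s2w3.png',h)"
```

```text
t 6.5 jig [0.17686186 0.00054701] 0.2776485131739655 F [ 1.35680033 -0.13454152 -0.43242247] w 5.146362751525305e-05 dp [ 0.00752116 -0.21486522  0.00088692] turn -0.08990170751726463
```

View pics/s2w3.png

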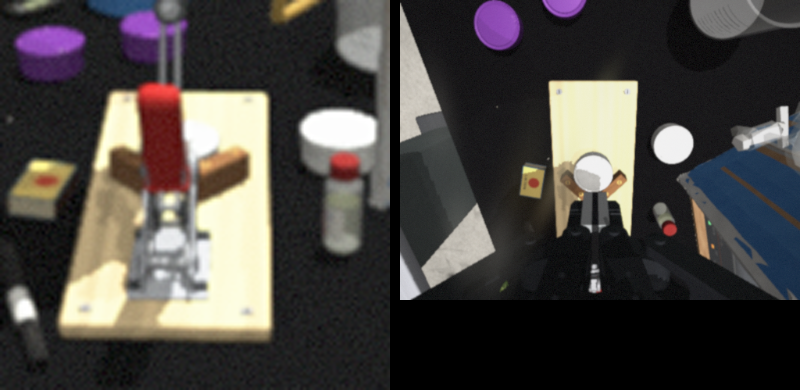

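The tin sits against both strips (wrist panel, about (593,173)). The handle is still upright in the side panel at (162,135). I'll check the handle angle by projecting the model into the first top picture.

```bash
python3 -c "
from h import *
o=arm.get_obs();print('tin',w2j(wat(247,221,.04,o)))
for h in (0,.05,.1):
  a=np.radians(97)+h*68/68.75;n=np.radians(26)+h;d=np.array([-np.sin(n),np.cos(n)]);m=np.array([-.04+.127*np.cos(a),.026+.127*np.sin(a)]);N=np.array([np.cos(n),np.sin(n)])
  f=lambda q:((px('top',j2w(q[0],0,q[1]))-[210,145])*5+2).round()
  print(h,'mark',m,'end',m+.023*d,f(m+.023*d),'back',f(m+.023*d-.017*N),'base',f(m-.075*d))"
```

```text
tin [ 0.10891444 -0.0011434 ]
0 mark [-0.05547741  0.15205336] end [-0.06555994  0.17272562] [724. 243.] back [754. 251.] base [596. 254.]
0.05 mark [-0.06168985  0.15113413] end [-0.07279297  0.17127664] [740. 246.] back [768. 255.] base [602. 255.]
0.1 mark [-0.06784927  0.14990891] end [-0.07994521  0.16947133] [755. 250.] back [782. 258.] base [608. 256.]
```

send_rows(
  dp=[
    [-0.03,-0.03,0],
    [-0.03,-0.07,0],
    [-0.03,-0.11,0.001],
    [-0.03,-0.15,0.001],
    [-0.03,-0.185,0.001],
    [-0.03,-0.205,0.001],
    [-0.03,-0.214,0.001],
    [-0.03,-0.214,0.001],
  ],
  turn=[0,0,0,0,0,0,0,0],
  grip=[0,0,0,0,0,0,0,0],
)

```text
t: 7.4
tcp_pos: [0.5044, -0.0712, 0.3053]
ee_rot: [[-0.0, 0.204, 0.979], [0.0, 0.979, -0.204], [-1.0, 0.0, -0.0]]
force: [-0.2, -0.3, 0.7]
gripper_width: 0.0
```

```bash
python3 -c "
from h import *
go(-.042,0,.177)"
```

```text
t 7.4 jig [-0.03818579 -0.00071837] 0.30533481204933477 F [-0.2228173  -0.26916599  0.69445725] w 2.749482645687875e-05 dp [ 0.12833439 -0.00383296 -0.00069419] turn -0.20138786312619414
```

send_rows(
  dp=[
    [0.03,-0.004,-0.001],
    [0.06,-0.004,-0.001],
    [0.08,-0.004,-0.001],
    [0.095,-0.004,-0.001],
    [0.105,-0.004,-0.001],
    [0.115,-0.004,-0.001],
    [0.123,-0.004,-0.001],
    [0.128,-0.004,-0.001],
  ],
  turn=[0,0,0,0,0,0,0,0],
  grip=[0,0,0,0,0,0,0,0],
)

```text
t: 8.2
tcp_pos: [0.5025, -0.0747, 0.1769]
ee_rot: [[-0.0, 0.203, 0.979], [0.0, 0.979, -0.203], [-1.0, 0.0, -0.0]]
force: [0.5, -0.2, 0.4]
gripper_width: 0.0002
```

```bash
python3 -c "
from h import *
go(-.042,0,.17)
a=snap('side','s3')[150:320,170:340,::-1]
cv2.imwrite('pics/s3c.png',cv2.resize(a,(595,595),interpolation=cv2.INTER_CUBIC))"
```

```text
t 8.2 jig [-0.04201894  0.0004091 ] 0.1768863112336985 F [ 0.52387279 -0.21418082  0.43907008] w 0.00015886751658234974 dp [6.88630321e-03 1.94568454e-05 4.09209489e-04] turn -0.15452888830656383
```

View pics/s3c.png

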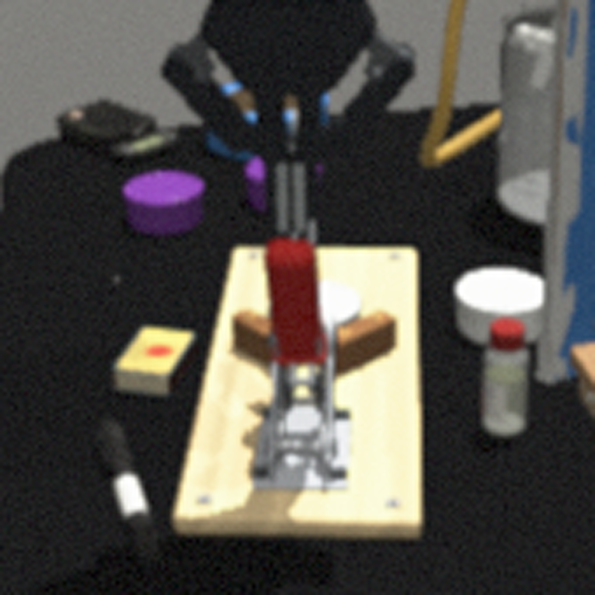

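The shut fingers are lined up with the red grip, just behind it at about (290,200), with no contact force. Now I compute the arc.

```bash
python3 -c "
from h import *
for h in np.r_[.05,.1:1.25:.1,1.15]:
  a=np.radians(97)+h*68/68.75;n=np.radians(26)+h;d=np.array([-np.sin(n),np.cos(n)])
  m=np.array([-.04+.127*np.cos(a),.026+.127*np.sin(a)])+.003*d+[.011,.017]
  print(round(h,2),'tcp',m.round(4),'dx',round(.1769-m[1],4),'dy',round(m[0]+.042,4))"
```

```text
0.05 tcp [-0.0521  0.1708] dx 0.0061 dy -0.0101
0.1 tcp [-0.0584  0.1695] dx 0.0074 dy -0.0164
0.2 tcp [-0.0708  0.1659] dx 0.011 dy -0.0288
0.3 tcp [-0.0827  0.1612] dx 0.0157 dy -0.0407
0.4 tcp [-0.0941  0.1553] dx 0.0216 dy -0.0521
0.5 tcp [-0.1049  0.1483] dx 0.0286 dy -0.0629
0.6 tcp [-0.1149  0.1403] dx 0.0366 dy -0.0729
0.7 tcp [-0.1241  0.1314] dx 0.0455 dy -0.0821
0.8 tcp [-0.1324  0.1215] dx 0.0554 dy -0.0904
0.9 tcp [-0.1396  0.1109] dx 0.066 dy -0.0976
1.0 tcp [-0.1458  0.0997] dx 0.0772 dy -0.1038
1.1 tcp [-0.1508  0.0879] dx 0.089 dy -0.1088
1.2 tcp [-0.1547  0.0756] dx 0.1013 dy -0.1127
1.15 tcp [-0.1529  0.0818] dx 0.0951 dy -0.1109
```

send_rows(
  dp=[
    [0.004,-0.006,0],
    [0.0065,-0.012,0],
    [0.009,-0.022,0],
    [0.0125,-0.033,0],
    [0.0165,-0.0425,0],
    [0.0215,-0.052,0],
    [0.0285,-0.063,0],
    [0.0365,-0.073,0],
  ],
  turn=[0,0,0,0,0,0,0,0],
  grip=[0,0,0,0,0,0,0,0],
)

```text
t: 9.05
tcp_pos: [0.4873, -0.1476, 0.1402]
ee_rot: [[0.0, 0.204, 0.979], [-0.0, 0.979, -0.204], [-1.0, -0.0, 0.0]]
force: [0.8, 0.1, 1.8]
gripper_width: 0.0001
```

```bash
python3 -c "
from h import *
go(-.1241,0,.1314)
a=snap('side','s4')[150:320,170:340,::-1]
cv2.imwrite('pics/s4c.png',cv2.resize(a,(595,595),interpolation=cv2.INTER_CUBIC))"
```

```text
t 9.05 jig [-0.11650625  0.00061468] 0.14024736227990883 F [0.8380245  0.13436258 1.76435972] w 6.639671079754926e-05 dp [ 0.00884861 -0.00759033  0.00063845] turn -0.19599806303382736
```

View pics/s4c.png

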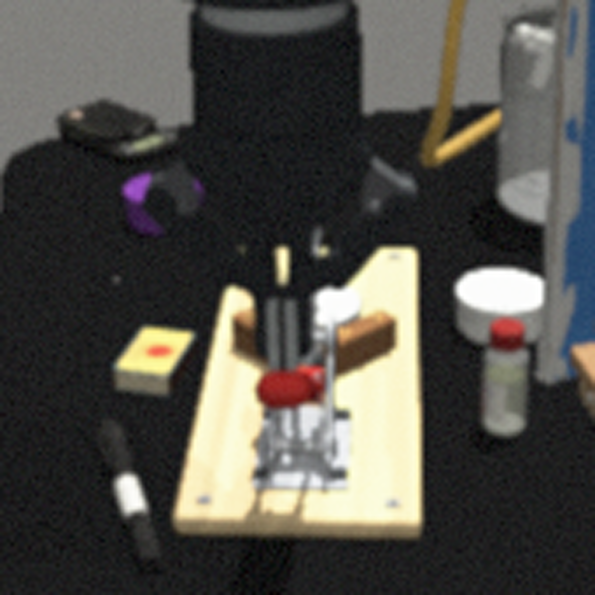

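The red grip at (290,385) has moved with the fingers and has been thrown about half-way. The tin has not moved, so I continue along the arc.

send_rows(
  dp=[
    [0.009,-0.009,0],
    [0.019,-0.0175,0],
    [0.0245,-0.021,0],
    [0.0295,-0.0245,0],
    [0.035,-0.028,0],
    [0.0405,-0.031,0],
    [0.0465,-0.0335,0],
    [0.05,-0.035,0],
  ],
  turn=[0,0,0,0,0,0,0,0],
  grip=[0,0,0,0,0,0,0,0],
)

```text
t: 9.9
tcp_pos: [0.4803, -0.1809, 0.0903]
ee_rot: [[-0.0, 0.204, 0.979], [-0.0, 0.979, -0.204], [-1.0, -0.0, -0.0]]
force: [0.1, 1.4, 1.4]
gripper_width: -0.0001
```

send_rows(
  dp=[
    [0.004,-0.001,0],
    [0.008,-0.003,0],
    [0.011,-0.004,0],
    [0.011,-0.004,0],
  ],
  turn=[0,0,0,0],
  grip=[0,0,0,0],
)

```text
t: 10.3
tcp_pos: [0.4794, -0.1848, 0.0794]
ee_rot: [[-0.001, 0.204, 0.979], [0.0, 0.979, -0.204], [-1.0, 0.0, -0.001]]
force: [0.5, 0.1, 0.5]
gripper_width: -0.0
```

```bash
python3 -c "
from h import *
go(-.1547,0,.0756)"
```

```text
t 10.3 jig [-0.1545      0.00096554] 0.07938916092569195 F [0.47303853 0.09726117 0.47003025] w -1.993855687473718e-05 dp [ 0.00378864 -0.00019707  0.00096817] turn -0.18276954090158007
```

send_rows(
  dp=[
    [0.002,0,0],
    [0.004,0,0],
    [0.006,0,0],
    [0.006,0,0],
  ],
  turn=[0,0,0,0],
  grip=[0,0,0,0],
)

```text
t: 10.7
tcp_pos: [0.4801, -0.1847, 0.0754]
ee_rot: [[0.001, 0.204, 0.979], [-0.001, 0.979, -0.204], [-1.0, -0.001, 0.001]]
force: [-10.9, 2.5, 42.4]
gripper_width: 0.0001
```

The fingers met a hard stop (42 N on the fingertips) at TCP z = 75.4 mm. The model puts the locked handle at 75.6 mm. Now I retreat up and away.

send_rows(
  dp=[
    [-0.02,0,0],
    [-0.05,0,0],
    [-0.09,0,0],
    [-0.13,0,0],
    [-0.17,-0.02,-0.02],
    [-0.19,-0.05,-0.05],
    [-0.19,-0.09,-0.09],
    [-0.19,-0.12,-0.12],
  ],
  turn=[0,0,0,0,0,0,0,0],
  grip=[0,0,0,0,0,0,0,0],
)

```text
t: 11.5
tcp_pos: [0.3362, -0.2785, 0.2644]
ee_rot: [[0.001, 0.203, 0.979], [-0.001, 0.979, -0.203], [-1.0, -0.001, 0.001]]
force: [0.8, -1.3, -1.6]
gripper_width: 0.0002
```

send_rows(
  dp=[
    [0,-0.03,-0.01],
    [0,-0.06,-0.02],
    [0,-0.06,-0.02],
    [0,-0.06,-0.02],
  ],
  turn=[0,0,0,0],
  grip=[0,0,0,0],
)

```text
t: 11.9
tcp_pos: [0.3057, -0.3324, 0.2637]
ee_rot: [[0.0, 0.205, 0.979], [0.0, 0.979, -0.205], [-1.0, 0.0, -0.0]]
force: [0.3, -0.5, -0.8]
gripper_width: -0.0002
```

```bash
python3 -c "
from h import *
go(0,0,.3)
a=snap('side','s5')[150:320,170:340,::-1];b=snap('top','t5')[145:245,210:370,::-1]
h=np.zeros((400,800,3),np.uint8);h[:,:400]=cv2.resize(a,(400,400),interpolation=cv2.INTER_CUBIC);h[:250,400:]=cv2.resize(b,(400,250),interpolation=cv2.INTER_CUBIC)
cv2.imwrite('pics/f.png',h)"
```

```text
t 11.9 jig [-0.33396231  0.14145786] 0.26372699328279825 F [ 0.26906538 -0.50765352 -0.79970852] w -0.00016359150071121908 dp [-0.03621794  0.3345516   0.14007274] turn -0.23728037054384196
```

View pics/f.png

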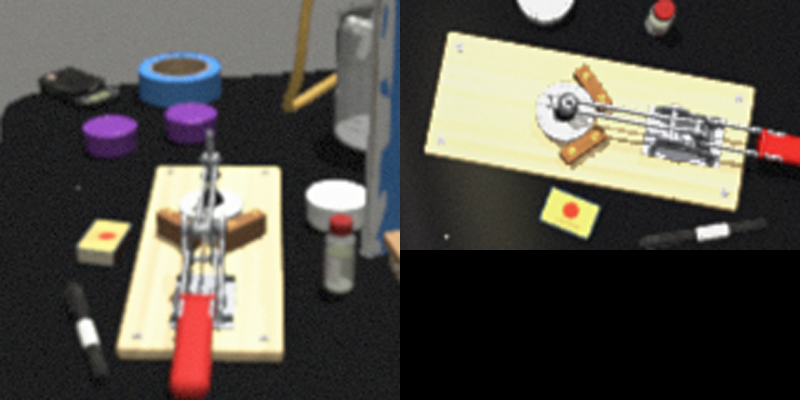

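The final views show the handle down (side panel (195,345)) and the foot on the middle of the lid (top panel (566,106)). The tin is against both strips, and the other objects have not moved. I'll make one numeric check and hand in.

```bash
python3 -c "
from h import *
print('tin',w2j(at('top',*C(330,222),.04)))
a=cv2.imread('pics/top0.png').astype(int);b=cv2.imread('pics/t5.png').astype(int);d=np.abs(a-b).max(2)
for n,(u,v,r) in dict(spare=(292,-12,12),vial=(525,35,7),matches=(341,424,10),pen=(605,463,10)).items():
  x,y=map(int,C(u,v));print(n,d[y-r:y+r,x-r:x+r].mean())
print(arm.finish_job())"
```

```text
tin [0.10582777 0.00031209]
spare 1.9270833333333333
vial 3.2653061224489797
matches 2.36
pen 3.6775
the job is handed in; nothing more can be done
None
```

I pushed the tin home into the V-stop with the half-open fingers, then threw the red handle over with the shut fingertips until it locked. I backed off clear of everything and handed the job in at about 12 s of the 48 s allowed. No verdict was reported.

**What the last checks showed:**
- **Tin:** the top camera puts its middle at jig (105.8, 0.3) mm, about 1 mm from the nest. While seating it, the push force rose to about 6 N at the expected position.
- **Clamp:** the handle reached a hard stop at a TCP height of 75.4 mm, against 75.6 mm predicted for the locked position. The final pictures show it down with the foot on the middle of the lid.
- **Other objects:** the before and after top pictures show no change at the spare tin, vial, matchbox or marker.

**What disagreed or could not be measured:**
- One rough wrist-camera reading put the seated tin about 4 mm farther out, at jig x = 109 mm. That camera had also read about 5 mm too far out along x before the push, and the final top view did not confirm the reading.
- Pressing against the handle's stop briefly put about 42 N on the fingertips. The 40 N limit is stated for the arm and the gripper's body, and the wrist limit is 120 N.
- I could not measure the foot's force on the lid. I inferred it from the locked handle.

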